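# Close the blue specimen jar in the microscope room

## Robot

A 6-joint arm with a two-finger parallel gripper is mounted at the origin on the work surface. World frame = base frame: x ahead of the robot, y to its left, z up, the work surface at z = 0. Lengths are in mm, angles in rad, forces in N, time in s.
With the tool pointing down it reaches from about 275 to 725 mm from the base axis. Payload 5.6 kg.
Tool frame: the origin (TCP) lies midway between the tips of the shut fingers; the grasp point (between the pads) lies 19 mm behind it (r.grasp_offset is the distance from the TCP to the grasp point, in mm); z points along the fingers, y is the direction in which the jaws open and shut (so a half turn about z gives the same grasp; the last joint's range is limited). The gripper opens to 85 mm and grips with 20 to 120 N. Pads are 22 mm wide; open, the fingers measure 114 mm over their backs; the gripper's body (76 mm by 85 mm) begins 54 mm behind the grasp point. The pads swing forward as they close: fully open they stand 13 mm farther back than shut.
Start: joints at [1.453, 0.255, 0.108, 0, -1.424, -0.285], TCP at [215.571, 505.986, 197.383] pointing down, gripper open.
Joint ranges: [-2.95, 2.95], [-1.21, 1.97], [-1.09, 1.5], [-2.87, 1.71], [-2.94, -0.07], [-3.05, 3.05]. Speed limits (rad/s): [2.57, 2.57, 3.14, 3.14, 3.14, 3.14].

## Interface

Orientations are given as a unit quaternion [x, y, z, w].
In Python, from rig import r gives the robot as it stands.
- The arm moves only by the tool drive_tool, never from a script. Its argument "steps" is a list of rows, each a list of 5 numbers: the opening, from 0 (shut) to 1 (fully open), then the shift along the tool's x, y, z in m, then the turn about the tool's z in rad. A call has 1 to 10 rows; each row is the pose to reach, as a shift and turn from the pose commanded when the call began, along the tool's axes at that moment; what a row does not reach only later rows make up. A row lasts 1/8 s, in which the tool goes at most 62.5 mm and 10.7 degrees, less where a joint would pass 70% of its speed; a pose out of reach is approached as far as the arm can. A call with a gripper value outside its range is refused whole. The fingers move at their own pace and stop on an object; "force" is the grip in N (left out, the last holds). Time passes only in rows, so rows that repeat a pose let the fingers close. It gives the time, the measured TCP pose, the force and the opening at its end, in the units of the state.
- r.observe(): the state, without advancing time (a new reading comes with each control period).
- r.camera(name): name is "scene" or "top"; returns a dict with "pixels" (384x512x3 uint8, red, green, blue), "intrinsics" (3x3 intrinsics, pixels), "origin" and "attitude" of the camera in the world. Camera axes: x right, y up, looking along -z (the intrinsics and any distortion apply to the point x, -y, -z); pixel columns grow to the right and rows downward; lengths in mm; the calibration is good to about 2 mm. A picture is of the moment at which its call begins. There is no depth.
- r.hand_in(): hands the job in, once; it reports no verdict.
The state is a dict: "time": time; "qpos": joint angles; "joint_vel": joint speeds; "joint_efforts": joint torques, N m; "tcp_pos": TCP position; "tcp_rot": TCP orientation; "contact_force": force on the tool from outside, world axes, zero at the start; "torque": the same for the moment, N m; "finger_gap": opening from 0.0 (shut) to 1.0 (fully open).
Only numpy, scipy, OpenCV 4.12 (cv2) and the standard library are available. Lean on these libraries where they do the work, as an engineer would, in place of code of your own. Each camera call takes 0.05 s, during which the arm holds its last target.

## Task

Three jars of microscope specimen stubs stand on the desk with loose caps. Screw the blue cap clockwise (seen from above) until it is fully tight against its stop, with its pointer over the black mark on the jar's foot, then let go. The white-capped and orange-capped jars are still airing: leave their caps as they are.

Things in the scene. Friction and masses are not known exactly. Their poses are not given: they have to be found in the camera images.
- blue_grip (a point): Centre of the blue screw cap, on its axis, half-way up (84 mm above the desk). Upright ribbed cylinder, 46 mm diameter, 28 mm high, white pointer bar on its flat top; grip any opposite sides from above. Captive: it only turns on its axis, never rises. Below it the clear jar is 40 mm wide, on a pale grey foot 84 mm wide, 12 mm thick, fixed to the desk. z is up; the frame turns with the cap.
- blue_cap (a joint): Angle of the blue cap, rad: 0 = fully loose, growing clockwise seen from above, 1.4 = tight against a firm stop (its pointer then lies over the black mark on the jar's foot). It starts between 0 and 0.4: one grasp is enough. Drags lightly (0.06 N m) and stays where it is left.
- white_tip (a point): Outer end of the black pointer on top of the white cap, 20 mm from that cap's axis, 98 mm above the desk; the white-capped jar is otherwise like the blue one, and its cap must not be turned. Jar axes are at least 150 mm apart.
- orange_tip (a point): Outer end of the white pointer on top of the orange cap, 20 mm from that cap's axis, 98 mm above the desk; the orange-capped jar is otherwise like the blue one, and its cap must not be turned.

How it is judged:
By the outcome, as a careful person would: the job done as asked, in the order asked, and still so for the second after the job is handed in, with the robot touching nothing.
It also fails if it takes over 32 s, if anything falls off the work surface, if the arm or the gripper's body presses on something with over 40 N, if the wrist force passes 120 N, or if a joint passes its speed limit or range.

## Working session

There is one attempt and no reset: what is moved stays moved. The work goes in short steps, Python scripts to look and compute and a tool call to move; the robot and the scene stay as the last step left them, time stands still between calls to the robot, and variables do not carry over. Pictures are saved under pics/ and viewed, and the job is handed in when it is done.

Besides the shell and the picture viewer there is one more tool, called by a JSON object that holds its "fn" and its "kwargs", one argument or row to a line. drive_tool: Moves the arm, as the interface text tells. Its arguments: {"type":"object","properties":{"steps":{"type":"array","items":{"type":"array","items":{"type":"number"}}},"force":{"type":"number"}},"required":["steps"]}

```bash
mkdir -p pics; python3 - <<'E'
from rig import r
import cv2,numpy as np
for n in("scene","top"):
    c=r.camera(n);cv2.imwrite(f"pics/{n}0.png",c["pixels"][:,:,::-1]);np.savez(f"pics/{n}0.npz",**{k:np.array(v) for k,v in c.items()})
    print({k:v for k,v in c.items() if k!="pixels"})
print(r.observe(), r.grasp_offset)
E
```

```text
{'intrinsics': array([[473.45222568,   0.        , 261.50042458],
       [  0.        , 473.45222568, 189.26632049],
       [  0.        ,   0.        ,   1.        ]]), 'origin': array([1040.6171509 , -490.9501035 ,  911.25967446]), 'attitude': array([0.32499179, 0.13868577, 0.3726587 , 0.85806298])}
{'intrinsics': array([[377.08492068,   0.        , 257.0114195 ],
       [  0.        , 377.08492068, 197.71318598],
       [  0.        ,   0.        ,   1.        ]]), 'origin': array([ 329.16085287,  -12.298429  , 1154.39433762]), 'attitude': array([-0.05724336,  0.06392725,  0.71332945, -0.69555561])}
{'time': 0.1, 'qpos': array([ 1.45260085e+00,  2.55699437e-01,  1.07133508e-01, -4.42417390e-04,
       -1.42391920e+00, -2.84611221e-01]), 'joint_vel': array([ 1.29881563e-03, -2.62681696e-03,  5.15037652e-03,  6.68606734e-04,
        5.77330681e-05, -1.09539043e-03]), 'joint_efforts': array([-4.03308499e-03, -3.87602878e+01,  2.38472772e+01,  5.37803248e+00,
       -3.80507670e-03, -1.53366951e-06]), 'tcp_pos': array([215.34220548, 505.5364888 , 196.57691302]), 'tcp_rot': array([ 9.79779924e-01, -2.00076333e-01, -1.47862805e-04,  8.59663724e-04]), 'contact_force': array([-0.68314381, -0.30508345, -0.10513002]), 'torque': array([ 0.01096408, -0.04221969, -0.01797646]), 'finger_gap': 1.0001662321585523} 18.700000000000003
```

View pics/scene0.png

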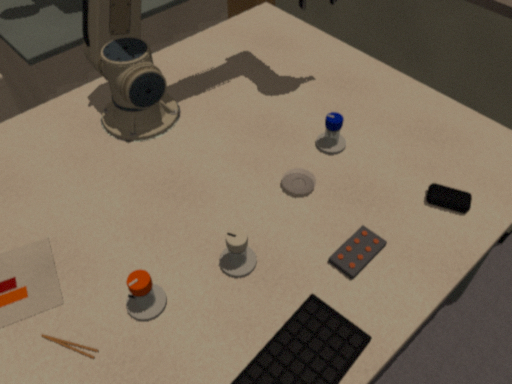

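View pics/top0.png

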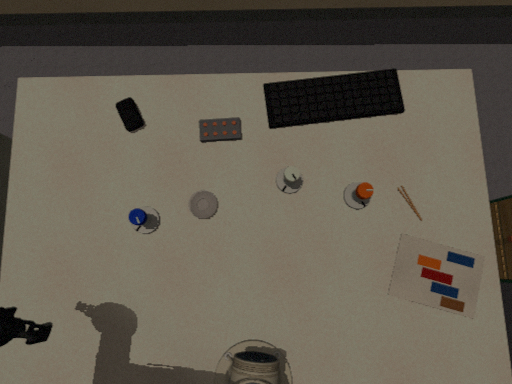

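The scene view shows the blue cap at about (334,121), white at (237,243) and orange at (139,283). In the top view they are at (138,216), (292,174) and (365,190). Next I'll measure and zoom.

```bash
cat > h.py <<'E'
import cv2,numpy as np
from scipy.spatial.transform import Rotation as R
def ray(c,u,v):
    K=c["intrinsics"];d=np.array([(u-K[0,2])/K[0,0],-(v-K[1,2])/K[1,1],-1.])
    return np.array(c["origin"]),R.from_quat(c["attitude"]).apply(d)
def onplane(c,u,v,z):
    o,d=ray(c,u,v);return o+d*(z-o[2])/d[2]
def proj(c,p):
    K=c["intrinsics"];q=R.from_quat(c["attitude"]).inv().apply(np.array(p)-c["origin"])
    return K[0,0]*q[0]/-q[2]+K[0,2],K[1,1]*-q[1]/-q[2]+K[1,2]
def blue(c,ref=None):
    h=cv2.cvtColor(c["pixels"],cv2.COLOR_RGB2HSV)
    m=cv2.inRange(h,(110,150,40),(130,255,255))
    n,l,s,ce=cv2.connectedComponentsWithStats(m)
    return [(tuple(s[i]),ce[i]) for i in range(1,n) if s[i][4]>20]
E
python3 - <<'E'
from h import *
c={n:dict(np.load(f"pics/{n}0.npz")) for n in("scene","top")}
for n in c:
    print(n,blue(c[n]))
    for b,ce in blue(c[n]): print(onplane(c[n],*ce,84))
for n,(u,v) in {"scene":(334,128),"top":(142,218)}.items():
    p=c[n]["pixels"][v-28:v+28,u-28:u+28,::-1]
    cv2.imwrite(f"pics/z{n}.png",cv2.resize(np.clip(p.astype(float)*1.5,0,255).astype(np.uint8),None,fx=10,fy=10,interpolation=cv2.INTER_NEAREST))
E
```

```text
scene [((np.int32(326), np.int32(113), np.int32(17), np.int32(18), np.int32(203)), array([333.93103448, 121.76847291]))]
[467.64393594 315.41195517  84.        ]
top [((np.int32(129), np.int32(209), np.int32(16), np.int32(16), np.int32(176)), array([136.59659091, 215.97727273]))]
[470.11844325 319.63142963  84.        ]
```

View pics/zscene.png

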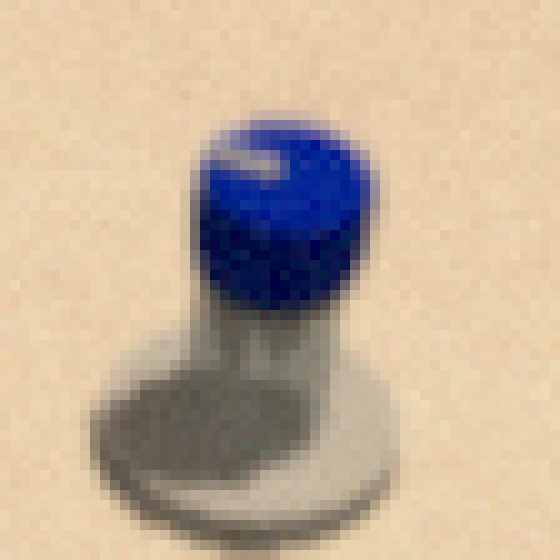

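View pics/ztop.png

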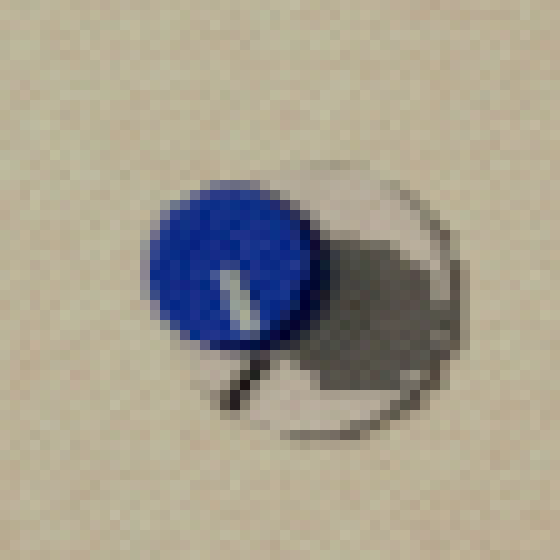

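```bash
python3 - <<'E'
from h import *
c={n:dict(np.load(f"pics/{n}0.npz")) for n in("scene","top")}
t=c["top"];s=c["scene"]
Z=lambda n,x,y:((334,128) if n=="scene" else (142,218))
def px(n,x,y):
    u,v=Z(n,x,y);return u-28+x/10-.5,v-28+y/10-.5
ct=onplane(t,*px("top",234,265),98);print("cap top:",ct)
print("cap scene top",onplane(s,*px("scene",288,178),98), "triang mid")
f=onplane(t,*px("top",323,300),12);print("foot top",f)
print("foot scene",onplane(s,*px("scene",247,435),12))
a=onplane(t,*px("top",229,272),98);b=onplane(t,*px("top",250,332),98)
m=onplane(t,*px("top",233,405),12);m2=onplane(t,*px("top",265,362),12)
an=lambda d:np.degrees(np.arctan2(d[1],d[0]))
ax=(ct+f)/2
print("pointer",an(b-a),an(b-ct),"mark",an(m-f),an(m-ct),an(m-m2))
# least-squares triangulation of blue centroids (approx)
E
```

```text
cap top: [468.18915641 314.43689722  98.        ]
cap scene top [466.09538903 316.14346403  98.        ] triang mid
foot top [468.12239743 313.76611392  12.        ]
foot scene [470.02450011 309.99098685  12.        ]
pointer -159.59488786029598 -165.2512679096916 mark 139.84547239556613 140.6316765823593 143.99855521799205
```

Blue cap axis is about (468, 314.5). The pointer is at about -162° and the mark at about 140°, so it needs roughly 58° clockwise. Moving above it.

{"fn": "drive_tool", "kwargs": {
  "steps": [
    [1,0.04,0.01,0,0],
    [1,0.09,0.023,0,0],
    [1,0.14,0.035,0,0],
    [1,0.19,0.048,0,0],
    [1,0.24,0.06,0,0],
    [1,0.28,0.07,0,0],
    [1,0.3073,0.0772,0,0],
    [1,0.3073,0.0772,0,0],
    [1,0.3073,0.0772,0,0],
    [1,0.3073,0.0772,0,0]
  ],
  "force": 30
}}

```text
time: 1.35
tcp_pos: [467.4, 315.1, 197.4]
tcp_rot: [0.98, -0.199, -0.0, 0.0]
contact_force: [0.4, -0.4, -0.9]
finger_gap: 0.999
```

```bash
python3 - <<'E'
from rig import r
from h import *
o=r.observe();print(o["qpos"],o["tcp_pos"])
for n,(u,v) in {"scene":(334,110),"top":(142,218)}.items():
    c=r.camera(n); p=c["pixels"][v-35:v+35,u-35:u+35,::-1]
    cv2.imwrite(f"pics/a{n}.png",cv2.resize(p,None,fx=8,fy=8,interpolation=cv2.INTER_NEAREST))
a,b=[cv2.imread(f"pics/a{n}.png") for n in("scene","top")]
w=cv2.resize(np.hstack([a,b]),(800,400));cv2.imwrite("pics/a.png",w)
E
```

```text
[ 8.70546544e-01  2.82463204e-01  1.45086491e-01 -1.68706444e-04
 -1.43354577e+00  2.98674978e-01] [467.35077616 315.08040357 197.35224092]
```

View pics/a.png

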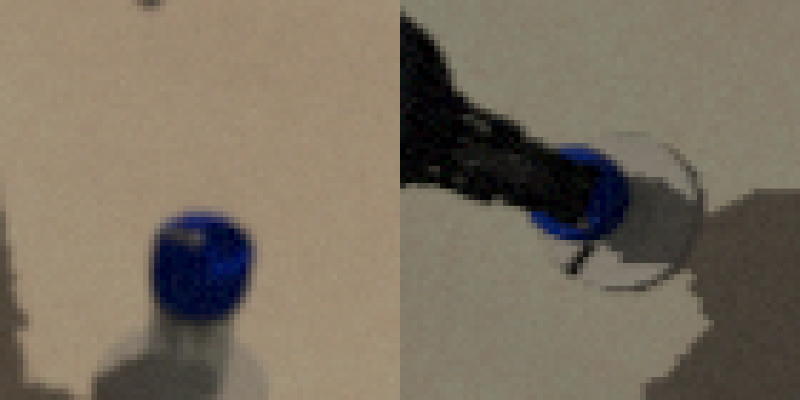

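Scene view shows the cap unmoved at (205,265); in the top view the finger hides it by parallax. Descending.

{"fn": "drive_tool", "kwargs": {
  "steps": [
    [1,0,0,0.03,0],
    [1,0,0,0.06,0],
    [1,0,0,0.085,0],
    [1,0,0,0.11,0],
    [1,0,0,0.125,0],
    [1,0,0,0.135,0],
    [1,0,0,0.135,0],
    [1,0,0,0.135,0]
  ]
}}

```text
time: 2.45
tcp_pos: [468.5, 315.0, 63.3]
tcp_rot: [0.98, -0.2, 0.001, -0.001]
contact_force: [0.1, 0.6, 0.4]
finger_gap: 1.003
```

{"fn": "drive_tool", "kwargs": {
  "steps": [
    [0.8,0,0,0,0],
    [0.7,0,0,0,0],
    [0.6,0,0,0,0],
    [0.5,0,0,0,0],
    [0.3,0,0,0,0],
    [0.3,0,0,0,0],
    [0.3,0,0,0,0]
  ],
  "force": 30
}}

```text
time: 3.32
tcp_pos: [468.9, 314.4, 64.0]
tcp_rot: [0.98, -0.2, 0.001, -0.0]
contact_force: [-1.4, -1.5, 7.5]
finger_gap: 0.296
```

The gap of 0.296 is smaller than I'd expect for a 46 mm cap, so I'm checking.

```bash
cat > look.py <<'E'
import sys
from rig import r
from h import *
o=r.observe();print(o["time"],o["qpos"],o["tcp_pos"],o["contact_force"],o["torque"],o["finger_gap"])
W=[]
for n,(u,v) in {"scene":(334,120),"top":(142,218)}.items():
    c=r.camera(n); p=c["pixels"][v-28:v+28,u-28:u+28,::-1]
    cv2.imwrite(f"pics/{sys.argv[1]}_{n}_full.png",c["pixels"][:,:,::-1])
    p=np.clip(p.astype(float)*1.6,0,255).astype(np.uint8)
    W.append(cv2.resize(p,(400,400),interpolation=cv2.INTER_CUBIC))
cv2.imwrite(f"pics/{sys.argv[1]}.png",np.hstack(W))
E
python3 look.py b
```

```text
3.325 [ 0.86883974  0.35736766 -0.09791076  0.00178373 -1.11387351  0.29893222] [468.93318551 314.43457937  64.0143068 ] [-1.36289608 -1.4504914   7.50096599] [-0.6844985   0.37235695 -0.03417338] 0.2956194779451817
```

View pics/b.png

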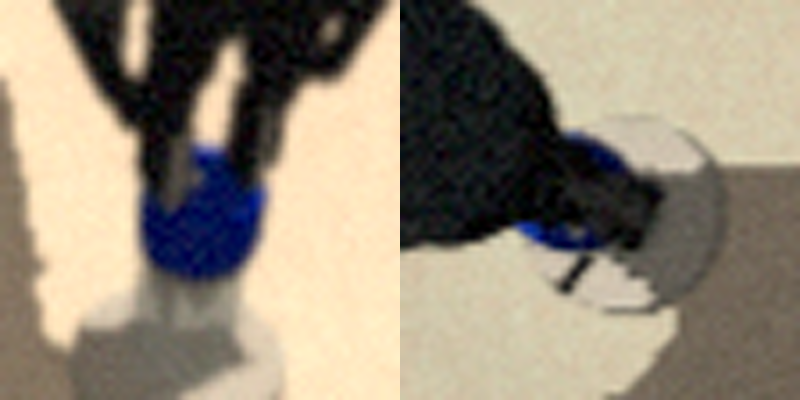

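```bash
python3 - <<'E'
from h import *
c={n:dict(np.load(f"pics/{n}0.npz")) for n in("scene","top")}
yd=np.array([-.392,-.92,0])
for n,(u,v) in {"scene":(334,120),"top":(142,218)}.items():
    for z in(64,98):
        for k in(-23,0,23):
            a,b=proj(c[n],np.array([468.5,314.5,z])+yd*k);print(n,z,k,((a-u+28)*400/56,(b-v+28)*400/56))
    im=cv2.imread(f"pics/b_{n}_full.png")[v-80:v+60 ,max(0,u-100):u+100]
    cv2.imwrite(f"pics/bz_{n}.png",cv2.resize(np.clip(im*2.2,0,255).astype(np.uint8),None,fx=4,fy=4,interpolation=cv2.INTER_CUBIC))
E
```

```text
scene 64 -23 (np.float64(248.22185590693624), np.float64(241.8498382272633))
scene 64 0 (np.float64(193.32394296255626), np.float64(255.49994717599844))
scene 64 23 (np.float64(137.96956086002865), np.float64(269.26355504311266))
scene 98 -23 (np.float64(260.1037499127898), np.float64(172.1408827652469))
scene 98 0 (np.float64(204.13647903426815), np.float64(185.77486736976172))
scene 98 23 (np.float64(147.694316873643), np.float64(199.52453852335046))
top 64 -23 (np.float64(137.50135583526873), np.float64(174.51842304301164))
top 64 0 (np.float64(189.09263191229482), np.float64(195.25581283544417))
top 64 23 (np.float64(240.80599280715597), np.float64(216.0422752744113))
top 98 -23 (np.float64(110.24593790634795), np.float64(163.5554464693176))
top 98 0 (np.float64(163.4331604740802), np.float64(184.93432634109763))
top 98 23 (np.float64(216.75022384732168), np.float64(206.36539639784021))
```

View pics/bz_scene.png

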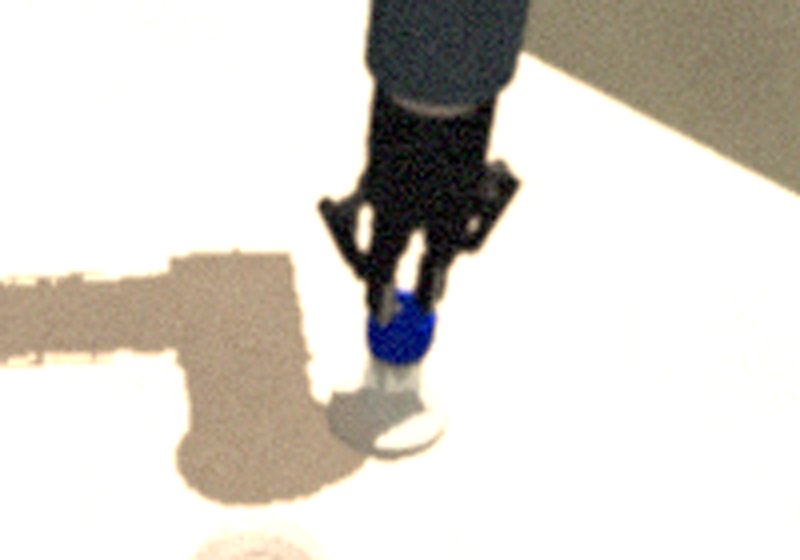

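View pics/bz_top.png

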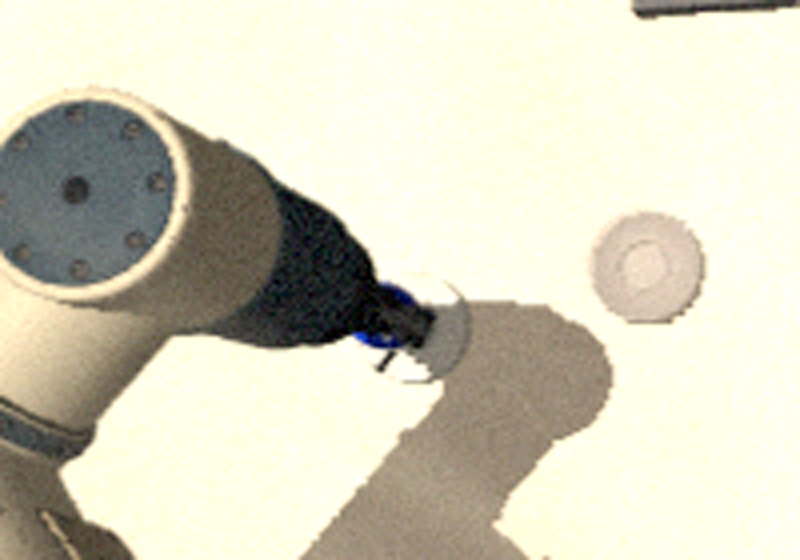

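{"fn": "drive_tool", "kwargs": {
  "steps": [
    [0.6,0,0,0,0],
    [1,0,0,0,0],
    [1,0,0,0,0],
    [1,0,0,0,0],
    [1,0,0,0,0],
    [1,0,0,0,0]
  ]
}}

```text
time: 4.18
tcp_pos: [468.0, 314.5, 62.3]
tcp_rot: [0.98, -0.2, -0.0, 0.0]
contact_force: [0.4, 1.3, 1.0]
finger_gap: 0.996
```

```bash
cat > ov.py <<'E'
import sys
from rig import r
from h import *
o=r.observe();print(o["time"],o["tcp_pos"],o["contact_force"],o["torque"],o["finger_gap"])
Q=R.from_quat(o["tcp_rot"]);W=[]
for n,(u,v) in {"scene":(334,110),"top":(142,210)}.items():
    c=r.camera(n);cv2.imwrite(f"pics/{sys.argv[1]}_{n}_full.png",c["pixels"][:,:,::-1])
    np.savez(f"pics/{sys.argv[1]}_{n}.npz",**{k:np.array(x) for k,x in c.items()})
    p=np.clip(c["pixels"][v-40:v+40,u-40:u+40,::-1]*1.8,0,255).astype(np.uint8)
    p=cv2.resize(p,(400,400),interpolation=cv2.INTER_CUBIC)
    a,b=proj(c,o["tcp_pos"]);cv2.circle(p,(int((a-u+40.5)*5),int((b-v+40.5)*5)),3,(0,0,255),-1)
    for k in (-1,1):
        for x in(-11,11):
            a,b=proj(c,o["tcp_pos"]+Q.apply([x,k*42.5*o["finger_gap"],-13*o["finger_gap"]]))
            cv2.circle(p,(int((a-u+40.5)*5),int((b-v+40.5)*5)),2,(0,255,0),-1)
    W.append(p)
cv2.imwrite(f"pics/{sys.argv[1]}.png",np.hstack(W))
E
python3 ov.py c
```

```text
4.175 [467.99666347 314.50371497  62.33006903] [0.37332273 1.25058145 0.97150942] [-0.01938713 -0.00180699  0.010324  ] 0.9960502005729763
```

View pics/c.png

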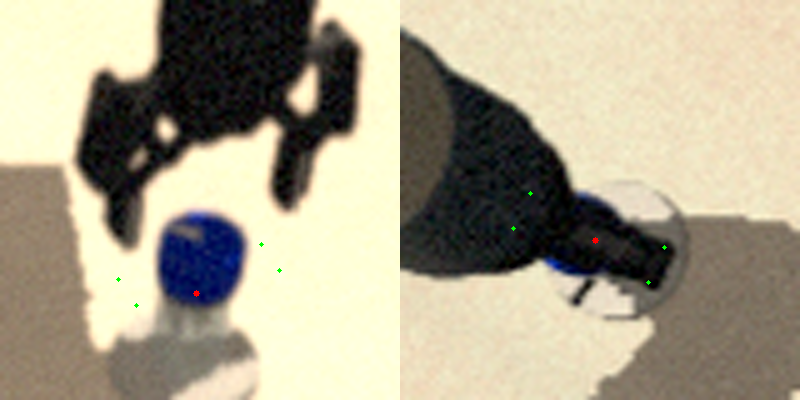

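Open fingertips appear about 33 mm higher than the reported TCP implies: near tip seen at (125,245), predicted at about (127,293). x and y agree. The closing force of about 7 N also fits tips sweeping over the cap top. Going down about 30 mm is safe under either reading (the foot is at 12 mm and the body stays above 98), so I'll go down while watching the force.

{"fn": "drive_tool", "kwargs": {
  "steps": [
    [1,0,0,0.005,0],
    [1,0,0,0.01,0],
    [1,0,0,0.015,0],
    [1,0,0,0.015,0]
  ]
}}

```text
time: 4.78
tcp_pos: [467.7, 314.1, 46.7]
tcp_rot: [0.98, -0.2, -0.0, 0.001]
contact_force: [0.3, -0.7, 0.8]
finger_gap: 1.002
```

```bash
python3 ov.py d
```

```text
4.775 [467.67365698 314.14076041  46.68200013] [ 0.28735289 -0.67361486  0.75752544] [-0.01751637 -0.03451884 -0.01797795] 1.0015668737307433
```

View pics/d.png

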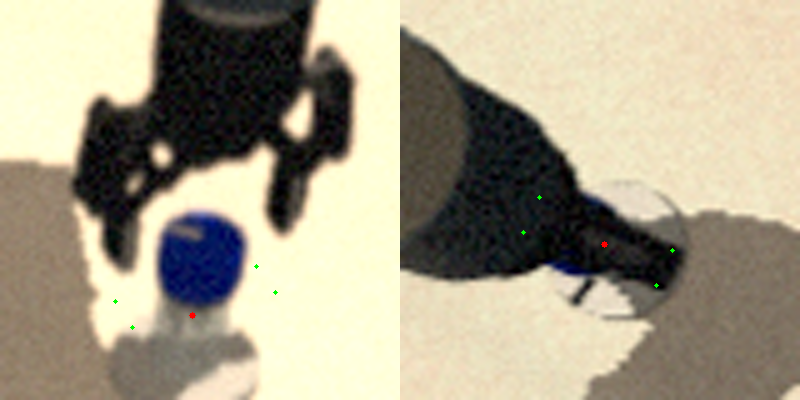

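Tips dropped to (120,268) and (285,232), still about 33 mm above the prediction, with no contact. Continuing 17 mm.

{"fn": "drive_tool", "kwargs": {
  "steps": [
    [1,0,0,0.006,0],
    [1,0,0,0.012,0],
    [1,0,0,0.017,0],
    [1,0,0,0.017,0]
  ]
}}

```text
time: 5.38
tcp_pos: [467.7, 314.2, 29.8]
tcp_rot: [0.98, -0.2, -0.0, 0.001]
contact_force: [-0.4, -0.2, -0.0]
finger_gap: 0.996
```

{"fn": "drive_tool", "kwargs": {
  "steps": [
    [0.8,0,0,0,0],
    [0.7,0,0,0,0],
    [0.6,0,0,0,0],
    [0.5,0,0,0,0],
    [0.4,0,0,0,0],
    [0.4,0,0,0,0],
    [0.4,0,0,0,0]
  ],
  "force": 30
}}

```text
time: 6.25
tcp_pos: [469.2, 316.6, 31.4]
tcp_rot: [0.98, -0.2, 0.001, -0.002]
contact_force: [0.9, 5.6, 1.7]
finger_gap: 0.529
```

```bash
python3 ov.py e
```

```text
6.25 [469.22261377 316.59645098  31.42520276] [0.9060228  5.55333528 1.69731718] [ 1.69735157 -0.29619808 -0.0373599 ] 0.5294755042620014
```

View pics/e.png

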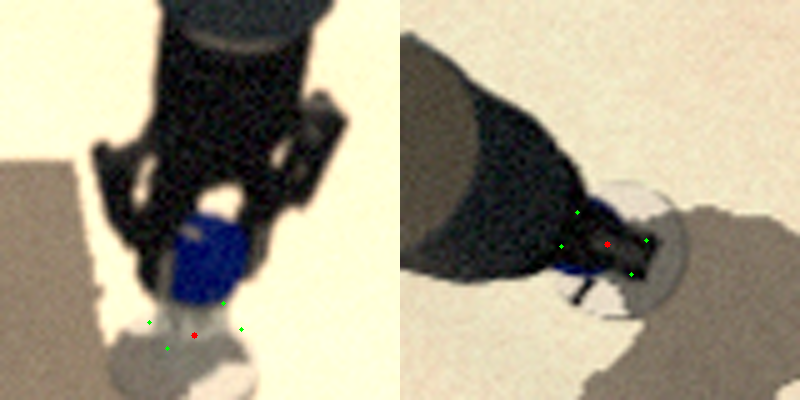

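Now gripped at gap 0.529 (45 mm), with fingers flanking the cap. I'll re-centre (about 3 mm along -tool y) and turn.

{"fn": "drive_tool", "kwargs": {
  "steps": [
    [0.4,0,-0.003,0,0],
    [0.4,0,-0.003,0,0],
    [0.4,0,-0.003,0,0]
  ],
  "force": 40
}}

```text
time: 6.72
tcp_pos: [469.1, 316.5, 31.4]
tcp_rot: [0.98, -0.2, 0.0, 0.001]
contact_force: [-3.1, -2.4, 9.1]
finger_gap: 0.529
```

{"fn": "drive_tool", "kwargs": {
  "steps": [
    [0.4,0,0,0,0.08],
    [0.4,0,0,0,0.18],
    [0.4,0,0,0,0.28],
    [0.4,0,0,0,0.38],
    [0.4,0,0,0,0.48],
    [0.4,0,0,0,0.58],
    [0.4,0,0,0,0.68],
    [0.4,0,0,0,0.78],
    [0.4,0,0,0,0.8],
    [0.4,0,0,0,0.8]
  ]
}}

```text
time: 7.98
tcp_pos: [468.5, 315.8, 31.4]
tcp_rot: [0.825, -0.566, 0.0, 0.001]
contact_force: [-4.8, -3.3, 8.9]
finger_gap: 0.525
```

```bash
python3 ov.py f
```

```text
7.975 [468.45004939 315.7700427   31.38791157] [-4.8341684  -3.34057517  8.90645305] [-1.10917817  1.7068588  -0.04024264] 0.5250551138086218
```

View pics/f.png

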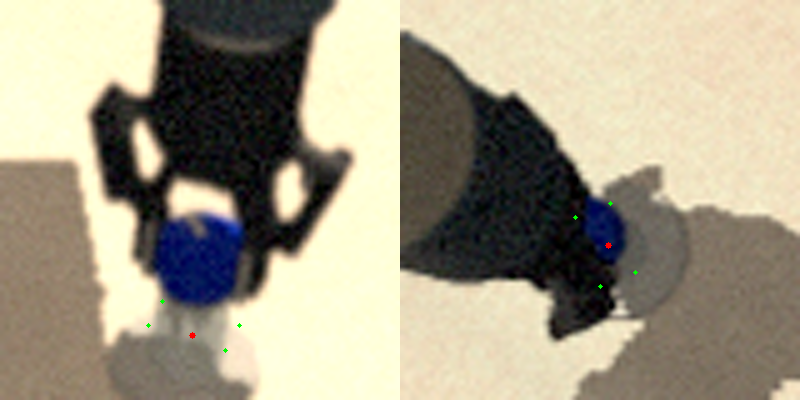

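Pointer turned along with the grip and is now at (197,225). About 0.2 rad left; approaching the stop while watching torque.

{"fn": "drive_tool", "kwargs": {
  "steps": [
    [0.4,0,0,0,0.05],
    [0.4,0,0,0,0.1],
    [0.4,0,0,0,0.15],
    [0.4,0,0,0,0.18],
    [0.4,0,0,0,0.18]
  ]
}}

```text
time: 8.7
tcp_pos: [468.2, 315.7, 31.4]
tcp_rot: [0.77, -0.638, 0.0, 0.002]
contact_force: [-6.3, -3.5, 12.1]
finger_gap: 0.525
```

```bash
python3 -c "
from rig import r
o=r.observe();print(o['torque'],o['tcp_rot'],o['joint_efforts'][5],o['qpos'][5])"
```

```text
[-1.12794479  2.01623786 -0.06698258] [ 7.70257238e-01 -6.37731453e-01  2.40824597e-04  1.52448984e-03] -0.06905423942953348 -0.6831162129914765
```

{"fn": "drive_tool", "kwargs": {
  "steps": [
    [0.4,0,0,0,0.03],
    [0.4,0,0,0,0.06],
    [0.4,0,0,0,0.06]
  ]
}}

```text
time: 9.07
tcp_pos: [468.1, 315.6, 31.4]
tcp_rot: [0.751, -0.661, 0.0, 0.002]
contact_force: [-6.4, -3.3, 10.7]
finger_gap: 0.529
```

```bash
python3 -c "
from rig import r
o=r.observe();print(o['torque'],o['tcp_rot'],o['joint_efforts'][5],o['qpos'][5])"
```

```text
[-1.10152662  2.07273223 -0.06671415] [ 7.50794581e-01 -6.60533850e-01  2.69097660e-04  1.56797875e-03] -0.06667595123872161 -0.7431095549064878
```

Still only drag (0.067 N m). Continuing.

{"fn": "drive_tool", "kwargs": {
  "steps": [
    [0.4,0,0,0,0.03],
    [0.4,0,0,0,0.06],
    [0.4,0,0,0,0.06]
  ]
}}

```text
time: 9.45
tcp_pos: [468.1, 315.4, 31.2]
tcp_rot: [0.731, -0.683, 0.0, 0.002]
contact_force: [-5.7, -4.1, 11.3]
finger_gap: 0.524
```

```bash
python3 -c "
from rig import r
o=r.observe();print(o['torque'],o['tcp_rot'],o['joint_efforts'][5],o['qpos'][5])"; python3 ov.py g
```

```text
[-1.32339077  1.96328314 -0.02954231] [ 7.30695165e-01 -6.82701259e-01  4.39654993e-04  1.83679639e-03] -0.030081361765041947 -0.8030035642876847
9.45 [468.08759633 315.37879704  31.22170883] [-5.73516232 -4.0897917  11.31636391] [-1.32339077  1.96328314 -0.02954231] 0.523543398912117
```

View pics/g.png

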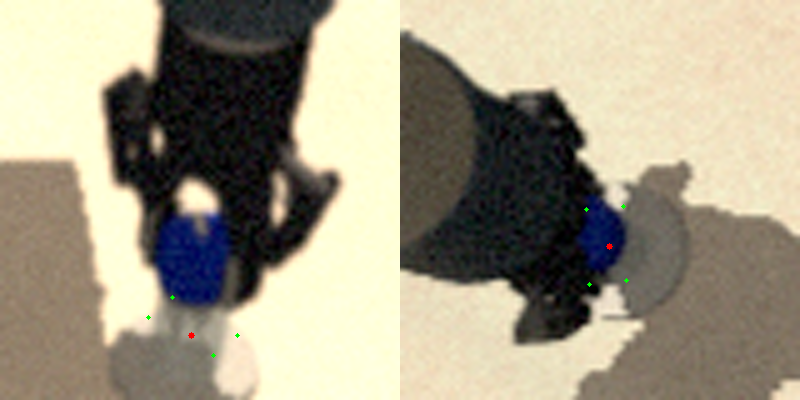

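{"fn": "drive_tool", "kwargs": {
  "steps": [
    [0.4,0,0,0,0.03],
    [0.4,0,0,0,0.06],
    [0.4,0,0,0,0.06]
  ]
}}

```text
time: 9.93
tcp_pos: [468.0, 315.1, 31.1]
tcp_rot: [0.71, -0.704, 0.001, 0.002]
contact_force: [-5.3, -4.4, 10.7]
finger_gap: 0.529
```

```bash
python3 -c "
from rig import r
o=r.observe();print(o['torque'],o['tcp_rot'],o['joint_efforts'][5],o['qpos'][5])"
```

```text
[-1.50703422  1.9194559   0.65446398] [ 0.71043297 -0.70376109  0.0007303   0.00218772] -0.7823440991342068 -0.8618097038999732
```

Torque jumped to 0.65–0.78 N m, so the stop has been reached. One small extra press to confirm.

{"fn": "drive_tool", "kwargs": {
  "steps": [
    [0.4,0,0,0,0.02],
    [0.4,0,0,0,0.02],
    [0.4,0,0,0,0.02]
  ]
}}

```text
time: 10.3
tcp_pos: [467.9, 314.7, 31.0]
tcp_rot: [-0.704, 0.71, -0.001, -0.003]
contact_force: [-5.8, -5.7, 10.6]
finger_gap: 0.526
```

```bash
python3 -c "
from rig import r
o=r.observe();print(o['torque'],o['tcp_rot'],o['joint_efforts'][5],o['qpos'][5])"
```

```text
[-1.82147686  1.94573852  1.02175781] [-0.70369402  0.71049801 -0.00096792 -0.00252337] -1.0138516500592232 -0.8810311584871443
```

{"fn": "drive_tool", "kwargs": {
  "steps": [
    [0.6,0,0,0,0],
    [0.8,0,0,0,0],
    [1,0,0,0,0],
    [1,0,0,0,0],
    [1,0,0,0,0],
    [1,0,0,0,0]
  ]
}}

```text
time: 11.05
tcp_pos: [469.2, 317.3, 30.4]
tcp_rot: [-0.703, 0.711, -0.0, 0.0]
contact_force: [-0.7, -0.1, 0.6]
finger_gap: 0.997
```

{"fn": "drive_tool", "kwargs": {
  "steps": [
    [1,0,0,-0.02,0],
    [1,0,0,-0.05,0],
    [1,0,0,-0.08,0],
    [1,0,0,-0.12,0],
    [1,0,0,-0.16,0],
    [1,0,0,-0.18,0],
    [1,0,0,-0.18,0]
  ]
}}

```text
time: 11.92
tcp_pos: [469.9, 317.9, 212.1]
tcp_rot: [-0.703, 0.711, 0.0, 0.002]
contact_force: [-0.3, 0.5, -0.5]
finger_gap: 1.003
```

```bash
python3 -c "
from rig import r
from scipy.spatial.transform import Rotation as R
import numpy as np
o=r.observe();Q=R.from_quat(o['tcp_rot']).as_matrix();print(o['qpos'],Q)"
```

```text
[ 8.70653758e-01  2.83352282e-01  1.83192495e-01  2.60724386e-04
 -1.46684809e+00 -8.82663152e-01] [[-0.0119789  -0.99992477  0.00263931]
 [-0.99992444  0.0119861   0.00273013]
 [-0.00276156 -0.0026064  -0.99999279]]
```

{"fn": "drive_tool", "kwargs": {
  "steps": [
    [1,-0.03,0.04,0,0],
    [1,-0.065,0.08,0,0],
    [1,-0.1,0.125,0,0],
    [1,-0.135,0.165,0,0],
    [1,-0.165,0.21,0,0],
    [1,-0.19,0.25,0,0],
    [1,-0.19,0.25,0,0],
    [1,-0.19,0.25,0,0]
  ]
}}

```text
time: 12.92
tcp_pos: [221.4, 509.7, 209.4]
tcp_rot: [-0.703, 0.711, -0.001, -0.001]
contact_force: [0.7, 0.4, 0.3]
finger_gap: 1.003
```

```bash
python3 - <<'E'
from rig import r
from h import *
W=[]
o=r.observe();print(o["time"],o["tcp_pos"],o["joint_vel"].round(3))
for n,(u,v) in {"scene":(334,128),"top":(142,218)}.items():
    c=r.camera(n);cv2.imwrite(f"pics/end_{n}.png",c["pixels"][:,:,::-1])
    np.savez(f"pics/end_{n}.npz",**{k:np.array(x) for k,x in c.items()})
    W.append(cv2.resize(np.clip(c["pixels"][v-20:v+20,u-20:u+20,::-1]*1.6,0,255).astype(np.uint8),(400,400),interpolation=cv2.INTER_CUBIC))
c0=cv2.imread("pics/top0.png");c1=cv2.imread("pics/end_top.png")
row=[cv2.resize(np.clip(c[155:215,270:390]*1.6,0,255).astype(np.uint8),(400,200),interpolation=cv2.INTER_CUBIC) for c in(c0,c1)]
cv2.imwrite("pics/end.png",np.vstack([np.hstack(W),np.hstack(row)]))
E
```

```text
12.925 [221.40399806 509.72527311 209.35697883] [-0.023 -0.008  0.006  0.003 -0.001 -0.002]
```

View pics/end.png

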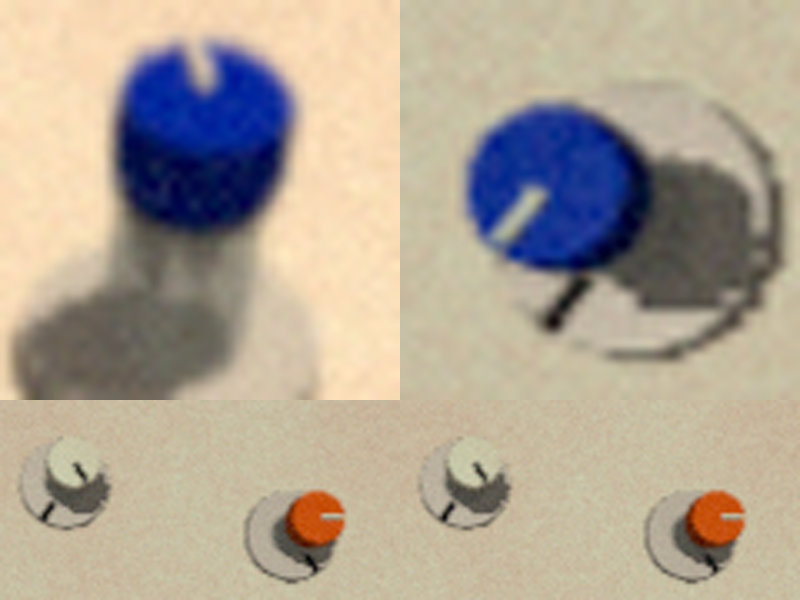

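The pointer (540,190)→(498,240) is parallel to the black mark (585,280)→(550,325) within about 2°, the firm stop was felt, and the white and orange caps look the same as before. Handing in.

```bash
python3 -c "
from rig import r
print(r.hand_in())"
```

```text
the job is handed in; nothing more can be done
None
```

The blue cap is screwed clockwise to its stop, released, and the arm is clear; I handed the job in at about 13 s. I turned the gripper about 1.18 rad. The torque held near 0.07 N m from drag, then rose to about 1.0 N m at the stop.

**Last checks:**
- **Blue cap:** in the final top picture its pointer lies parallel to the black mark within about 2°.
- **White and orange caps:** both look the same as in the first picture. The arm stayed away from them.

**What disagreed:**
- **Failed first grasp:** the real fingertips sat about 33 mm higher than the reported TCP height implied. My first closing missed the sides and brushed the cap's top with about 8 N, with no visible movement. I went 32 mm lower and the second grasp held at a 45 mm opening.
- **Cap position:** with the jaws closed, the gripper settled about 2–3 mm from the axis position I had measured, so I re-centred before turning.
- **Turn angle:** my first picture estimate was about 1.01 rad to the stop, but the gripper turned about 1.18 rad. The difference is probably measurement error plus a little slip or springiness at the stop.

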